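# Change over from the label tray to the tape tray

## Robot

A 6-joint arm with a two-finger parallel gripper is mounted at the origin on a cart in front of the work surface, level with it; the furniture and walls round the work are solid. World frame = base frame: x ahead of the robot, y to its left, z up, the work surface at z = 0. Lengths are in m, angles in rad, forces in N, time in s.
With the tool pointing down it reaches from about 0.325 to 0.9 m from the base axis. Payload 3.5 kg.
Tool frame: the origin (TCP) lies between the finger pads; the fingertips stand 17 mm ahead of it and the grasp point (between the pads) lies 2 mm behind it; z points along the fingers, x is the direction in which the jaws open and shut, and the axes are right-handed (so a half turn about z gives the same grasp; the last joint's range is limited). The gripper opens to 85 mm and grips with 20 to 120 N. Pads are 22 mm wide; open, the fingers measure 114 mm over their backs; the gripper's body (76 mm by 85 mm) begins 54 mm behind the grasp point. The pads swing forward as they close: fully open they stand 13 mm farther back than shut.
Start: joints at [1.019, 0.276, -0.026, 1.268, 0, 1.467], TCP at [0.271, 0.563, 0.248] pointing down, gripper open.
Joint ranges: [-3.12, 3.12], [-0.85, 1.88], [-1.08, 1.24], [-1.95, 2.15], [-1.57, 1.53], [-3.14, 3.14]. Speed limits (rad/s): [2.57, 2.57, 3.14, 3.14, 3.14, 3.14].

## Interface

Orientations are given as a unit quaternion [x, y, z, w].
In Python, from rig import bot, vision gives the robot as it stands.
- The arm moves only by the tool carry_out, never from a script. Its argument "moves" is a list of rows, each an object with "travel": the shift along the world's x, y, z in mm, a list of three; "rotation": the turn, a rotation vector about the world's x, y, z in degrees, a list of three. A call has 1 to 8 rows; each row shifts and turns the pose as measured when the row begins; what a row does not reach is not made up. A row lasts 1/10 s, in which the tool goes at most 50 mm and 8.59 degrees, less where a joint would pass 70% of its speed; a pose out of reach is approached as far as the arm can. A call with a gripper value outside its range is refused whole. "claw" is the opening, from -1 (shut) to 1 (fully open), set as the call begins (left out, the last holds). The fingers move at their own pace and stop on an object; "squeeze" is the grip in N (left out, the last holds). Time passes only in rows, so rows that do not move let the fingers close. It gives the time, the measured TCP pose, the force and the opening at its end, in the units of the state.
- bot.sense(): the state, without advancing time (a new reading comes with each control period).
- vision.grab_frame(name): name is "side" or "top"; returns (picture, depth): 384x512x3 uint8, red, green, blue; 384x512 float32, m along the optical axis (not along the pixel's ray), 0 where there is no reading.
- vision.camera_params(name): a dict with "K" (3x3 intrinsics, pixels), "rvec" (rotation vector, rad) and "tvec" (3), from world to camera coordinates, as OpenCV has them. Camera axes: x right, y down, z forward; pixel columns grow to the right and rows downward; lengths in m; the calibration is good to about 2 mm. A picture is of the moment at which its call begins. camera_params takes no time and is no camera call.
- bot.hand_in(): hands the job in, once; it reports no verdict.
The state is a dict: "time": time; "q": joint angles; "qd": joint speeds; "joint_efforts": joint torques, N m; "ee_pos": TCP position; "ee_rot": TCP orientation; "ft_force": force on the tool from outside, world axes, zero at the start; "torque": the same for the moment, N m; "gripper_width": opening from 0.0 (shut) to 1.0 (fully open).
Only numpy, scipy, OpenCV 4.12 (cv2) and the standard library are available. Lean on these libraries where they do the work, as an engineer would, in place of code of your own. Each camera call takes 0.05 s, during which the arm holds its last target. There are 200 camera calls.

## Task

Labelling is done and taping comes next: first push the tray with the white label roll fully home, then hook a fingertip behind the blue front lip of the tray with the red tape roll and draw that tray out along its rails to its stop. Use only the fingertips: do not pinch a lip or lift anything, do not touch either roll, and leave the other things on the bench where they are.

Things in the scene. Friction and masses are not known exactly. Their poses are not given: they have to be found in the camera images.
- label_unit: fixed base with two steel rails for the tray of the white label roll: grey plate 329 x 150 x 5 mm on six 14 mm feet; rails along its long sides, tops 41 mm above the bench, 128 mm apart between their top flanges. Origin on its underside, 14 mm above the bench, 205 mm behind its front edge, 124 mm before its back edge; x points front to back (away from the robot, turned up to 0.2 rad), z up. The tray slides along x.
- label_tray (a joint): how far the tray of the white label roll is drawn out, in m: 0 = fully home (at the back), 0.11 = out to its stop. Moves along its base's -x (towards the robot), friction about 2.5 N plus 8 N per m/s, stays where left. Bare aluminium, 118 mm wide; floor top 27 mm above the bench, walls and divider to 52 mm (side beads to 54.5 mm).
- label_well (a point): centre of the floor (27 mm above the bench) of the empty finger well, open above, just behind the blue lip of the tray with the white label roll: 62 mm long, 112 mm wide. It lies 32 mm behind the lip's inner face. Behind the well come a 3 mm cross divider and the compartment, 118 mm long, 112 mm wide, with the roll. Moves with the tray; axes as the base's
- label_lip_top (a point): middle of the top edge of the inner face of the front lip of the tray with the white label roll, 64 mm above the bench (rolled edge to 66 mm); moves with the tray. Axes as the base's: x from the lip into the tray, along the rail. The lip is an upright blue plate 122 mm wide, 25 to 64 mm above the bench; its outer face (label_lip_outer) is 8 mm before the inner one (label_lip_inner).
- label_roll: white roll of labels with a brown core, 77 x 76 mm across, 55 mm high, standing loose on the tray floor in the rear compartment; origin at the centre of its underside (27 mm above the bench), z up; 0.1 to 0.2 kg
- tape_unit: fixed base with two steel rails for the tray of the red tape roll: grey plate 329 x 150 x 5 mm on six 14 mm feet; rails along its long sides, tops 41 mm above the bench, 128 mm apart between their top flanges. Origin on its underside, 14 mm above the bench, 205 mm behind its front edge, 124 mm before its back edge; x points front to back (away from the robot, turned up to 0.2 rad), z up. The tray slides along x.
- tape_tray (a joint): how far the tray of the red tape roll is drawn out, in m: 0 = fully home (at the back), 0.11 = out to its stop. Moves along its base's -x (towards the robot), friction about 2.5 N plus 8 N per m/s, stays where left. Bare aluminium, 118 mm wide; floor top 27 mm above the bench, walls and divider to 52 mm (side beads to 54.5 mm).
- tape_well (a point): centre of the floor (27 mm above the bench) of the empty finger well, open above, just behind the blue lip of the tray with the red tape roll: 62 mm long, 112 mm wide. It lies 32 mm behind the lip's inner face. Behind the well come a 3 mm cross divider and the compartment, 118 mm long, 112 mm wide, with the roll. Moves with the tray; axes as the base's
- tape_lip_top (a point): middle of the top edge of the inner face of the front lip of the tray with the red tape roll, 64 mm above the bench (rolled edge to 66 mm); moves with the tray. Axes as the base's: x from the lip into the tray, along the rail. The lip is an upright blue plate 122 mm wide, 25 to 64 mm above the bench; its outer face (tape_lip_outer) is 8 mm before the inner one (tape_lip_inner).
- tape_roll: red roll of tape with a brown core, 92 mm across, 24 mm high, lying loose on the tray floor in the rear compartment; origin at the centre of its underside (27 mm above the bench), z up; 0.08 to 0.17 kg
- timer: small white box timer with three buttons, 58 x 66 x 19 mm; loose, stands aside, not to be touched; origin under its centre
- marker: white marker pen with black cap, 42 x 132 x 16 mm, lying; loose, stands aside, not to be touched; origin under its centre
- brown_tape: roll of brown tape, 100 mm across, 45 mm high, on the bench; loose, stands aside, not to be touched; origin under its centre
- tally_counter: grey metal tally counter, 54 x 55 x 19 mm; loose, stands aside, not to be touched; origin under its centre
Things that resemble listed ones, but are neither listed nor needed, are in the scene too. There is more than one size of the tape_roll; the job needs the middle-sized.

How it is judged:
By the outcome, as a careful person would: the job done as asked, in the order asked, and still so for the second after the job is handed in, with the robot touching nothing.
It also fails if it takes over 45 s, if anything falls off the work surface, if the arm or the gripper's body presses on something with over 40 N, if the wrist force passes 120 N, or if a joint passes its speed limit or range.

## Working session

There is one attempt and no reset: what is moved stays moved. The work goes in short steps, Python scripts to look and compute and a tool call to move; the robot and the scene stay as the last step left them, time stands still between calls to the robot, and variables do not carry over. Pictures are saved under pics/ and viewed, on a budget of 10 in all, crops included, one or two more only if the job needs it, and the job is handed in when it is done.

Besides the shell and the picture viewer there is one more tool, called after ">>>" as a command line: name --argument value ..., lists and objects as JSON in quotes. carry_out: Moves the arm, as the interface text tells. Its arguments: {"type":"object","properties":{"moves":{"type":"array"},"claw":{"type":"number"},"squeeze":{"type":"number"}},"required":["moves"]}

```bash
mkdir -p pics; cat > h.py <<'E'
import numpy as np, cv2
from rig import bot, vision
def cam(n):
    p=vision.camera_params(n); R=cv2.Rodrigues(np.array(p["rvec"],float))[0]
    return np.array(p["K"],float),R,np.array(p["tvec"],float).ravel()
def cloud(n,d):
    K,R,t=cam(n); v,u=np.mgrid[0:d.shape[0],0:d.shape[1]]
    c=np.stack([(u-K[0,2])/K[0,0]*d,(v-K[1,2])/K[1,1]*d,d],-1)
    P=(c-t)@R; P[d<=0]=np.nan; return P
def save(n,im): cv2.imwrite(f"pics/{n}.png",cv2.cvtColor(im,cv2.COLOR_RGB2BGR))
E
python3 - <<'E'
from h import *
for n in("top","side"):
    im,d=vision.grab_frame(n); np.savez(f"{n}0.npz",im=im,d=d); save(n+"0",cv2.resize(im,(768,576)))
    K,R,t=cam(n); print(n,-R.T@t, R[2])
print(bot.sense())
E
```

```text
top [0.41482224 0.00252846 1.20773489] [ 0.1016963   0.02203761 -0.99457137]
side [ 0.47842127 -0.84854957  0.74209878] [ 0.03370646  0.78599502 -0.61731329]
{'time': 0.1, 'q': array([ 1.01858513e+00,  2.77100685e-01, -2.77763872e-02,  1.26801584e+00,
        2.56222836e-06,  1.46741038e+00]), 'qd': array([-1.18396624e-03, -1.74635259e-03,  2.60715899e-03,  1.33951319e-03,
        5.82398059e-04, -2.72719075e-05]), 'joint_efforts': array([-1.51160421e-03, -4.46710074e+01,  2.96128106e+01,  8.50781071e-03,
       -1.33565845e-04, -2.15851891e-06]), 'ee_pos': array([0.27082732, 0.56250541, 0.24722895]), 'ee_rot': array([ 8.46730732e-01,  5.32020647e-01, -9.41004286e-04,  4.61981455e-04]), 'ft_force': array([-0.76370275, -0.15171541, -0.45768228]), 'torque': array([ 0.07053523,  0.00155963, -0.01584979]), 'gripper_width': 0.9994539881077829}
```

View pics/top0.png

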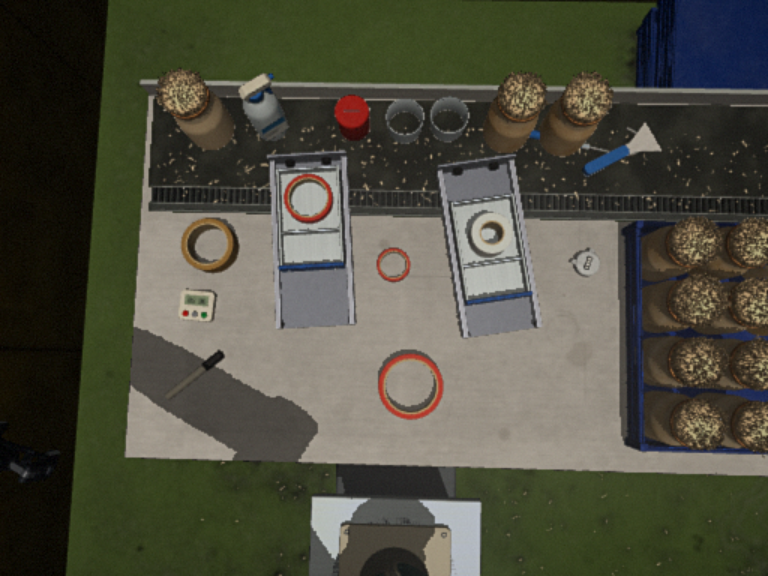

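View pics/side0.png

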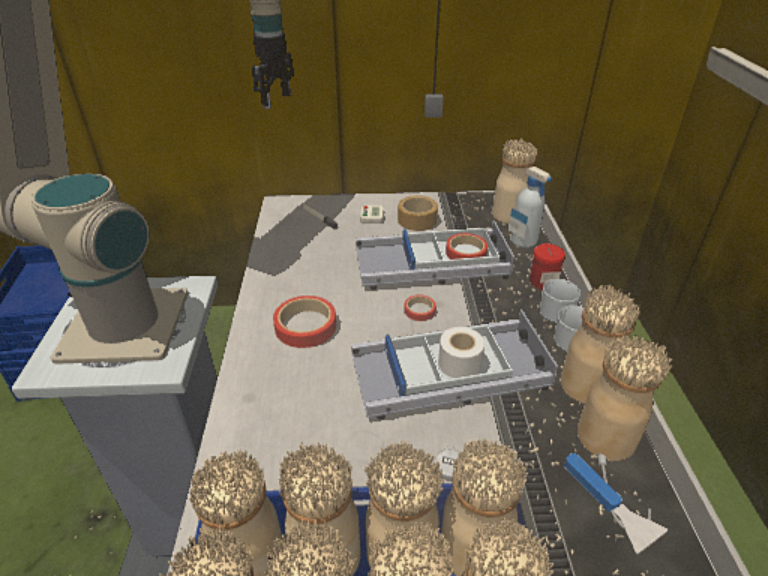

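The top view shows the tape unit at left (lip near px (311,266), red roll at (309,198)) and the label unit at right (lip near (498,298), tray partly out, roll at (490,233)). Brown tape, timer and marker lie to the left. A large and a small decoy red roll lie between the units. The side view agrees.

```bash
python3 - <<'E'
from h import *
for n in("top","side"):
    f=np.load(n+"0.npz"); im,d=f["im"].astype(int),f["d"]; P=cloud(n,d)
    r,g,b=im[...,0],im[...,1],im[...,2]
    X,Y,Z=P[...,0],P[...,1],P[...,2]
    ok=(X>.3)&(X<.8)&(Y>-.33)&(Y<.3)
    print(n,"bench z",np.nanmedian(Z[ok&(abs(Z)<.02)]))
    blue=ok&(b>r+35)&(b>g+20)&(Z>.02)&(Z<.08)
    for nm,s in(("tape",Y>0),("label",Y<0)):
        m=blue&s; p=P[m]; t=p[p[:,2]>np.percentile(p[:,2],60)]
        if len(p)<10: print(nm,len(p)); continue
        (dx,dy,x0,y0)=cv2.fitLine(t[:,:2].astype(np.float32),cv2.DIST_HUBER,0,.01,.01).ravel()
        a=np.arctan2(dy,dx); a=(a%np.pi)-np.pi/2
        e=(t[:,:2]-[x0,y0])@[dx,dy]; mid=np.array([x0,y0])+[dx*(e.max()+e.min())/2,dy*(e.max()+e.min())/2]
        print(nm,len(p),"lip mid",mid,"yaw",a,"len",np.ptp(e),"z",np.percentile(p[:,2],[5,50,95]))
        # unit outline: height .01..0.06 region near the lip, minAreaRect
        c,s_=np.cos(a),np.sin(a)
        u=(X-mid[0])*c+(Y-mid[1])*s_; v=-(X-mid[0])*s_+(Y-mid[1])*c
        q=P[(abs(v)<.095)&(abs(u)<.32)&(Z>.012)&(Z<.046)]
        (cx,cy),(w,h),ang=cv2.minAreaRect(q[:,:2].astype(np.float32)); print("  rect",cx,cy,w,h,ang)
        roll=(abs(v)<.05)&(u>.07)&(u<.2)&((Z>.07) if nm=="label" else (r>g+60))
        print("  roll u,v",np.nanmean(u[roll]),np.nanmean(v[roll]),"z",np.nanmedian(Z[roll]))
        # floor plate in front of lip, front edge / back edges by u histogram
        for lab,k in(("plate",(Z>.010)&(Z<.024)),("floor",(Z>.024)&(Z<.031)),("rail",(Z>.037)&(Z<.045)),("wall",(Z>.049)&(Z<.058))):
            k=k&(abs(v)<.09)&(abs(u)<.3); print("  ",lab,k.sum(),"u",np.percentile(u[k],[1,99]).round(4),"v",np.percentile(v[k],[1,99]).round(4))
E
```

```text
top bench z 0.00039169225688047405
tape 100 lip mid [0.57776889 0.16734529] yaw 0.081395626 len 0.11359162585025262 z [0.06152024 0.06493181 0.0689962 ]
  rect 0.6756818890571594 0.17558136582374573 0.4172162413597107 0.18952441215515137 4.5190558433532715
  roll u,v 0.1307166755906011 0.0002827818308399608 z 0.050631565466981596
   plate 2182 u [-0.1092  0.2646] v [-0.0833  0.0826]
   floor 1639 u [-0.0428  0.2123] v [-0.0746  0.0557]
   rail 1042 u [-0.1065  0.2659] v [-0.0747  0.073 ]
   wall 670 u [-0.0034  0.2735] v [-0.0726  0.0694]
label 101 lip mid [ 0.52690317 -0.18224145] yaw 0.1602683 len 0.11566912822498819 z [0.06166071 0.06498542 0.06821343]
  rect 0.6533410549163818 -0.16214610636234283 0.3832103908061981 0.18911494314670563 9.501399040222168
  roll u,v 0.11668153119618023 -0.00011782311071108079 z 0.08143353312230378
   plate 2174 u [-0.0621  0.2856] v [-0.08    0.0806]
   floor 1569 u [-0.0037  0.2597] v [-0.0553  0.0755]
   rail 1039 u [-0.0587  0.2889] v [-0.0732  0.0757]
   wall 421 u [-0.0039  0.2957] v [-0.0711  0.0656]
side bench z -0.000180827209339366
tape 49
[... 307 characters left out ...]
101  0.2882] v [-0.0841  0.072 ]
   floor 637 u [-0.1041  0.2828] v [-0.0764  0.0727]
   rail 708 u [-0.107   0.2854] v [-0.0759  0.0743]
   wall 392 u [-0.004   0.2904] v [-0.0767  0.0705]
label 104 lip mid [ 0.52607418 -0.18695409] yaw 0.16697574 len 0.11399146212182876 z [0.05272464 0.06431486 0.06689121]
  rect 0.6405048370361328 -0.17329128086566925 0.3590647876262665 0.1744128167629242 8.919373512268066
  roll u,v 0.1160123363730058 -0.0018174482469449395 z 0.08069235552501101
   plate 1842 u [-0.0624  0.2859] v [-0.0849  0.0746]
   floor 1178 u [-0.054   0.2848] v [-0.0722  0.0748]
   rail 1161 u [-0.0591  0.2869] v [-0.0774  0.0788]
   wall 572 u [-0.0039  0.2874] v [-0.0837  0.0668]
```

>>> carry_out --moves '[{"travel":[13,-47,0],"rotation":[0,0,2.2]},{"travel":[13,-47,0],"rotation":[0,0,2.2]},{"travel":[13,-47,0],"rotation":[0,0,2.2]},{"travel":[13,-47,0],"rotation":[0,0,2.2]},{"travel":[13,-47,0],"rotation":[0,0,2.2]},{"travel":[13,-47,0],"rotation":[0,0,2.2]},{"travel":[13,-47,0],"rotation":[0,0,2.2]},{"travel":[13,-47,0],"rotation":[0,0,2.2]}]' --claw -1 --squeeze 20

```text
time: 0.9
ee_pos: [0.3723, 0.1802, 0.2423]
ee_rot: [0.747, 0.665, -0.002, 0.001]
ft_force: [0.7, -0.4, -0.1]
gripper_width: 0.004
```

>>> carry_out --moves '[{"travel":[13,-47,0],"rotation":[0,0,2]},{"travel":[13,-47,0],"rotation":[0,0,2]},{"travel":[13,-47,0],"rotation":[0,0,2]},{"travel":[13,-47,0],"rotation":[0,0,2]},{"travel":[13,-47,0],"rotation":[0,0,2]},{"travel":[13,-47,-20],"rotation":[0,0,2]},{"travel":[13,-47,-20],"rotation":[0,0,2]},{"travel":[13,-40,-20],"rotation":[0,0,2]}]'

```text
time: 1.7
ee_pos: [0.4742, -0.1948, 0.1861]
ee_rot: [0.644, 0.765, -0.0, 0.005]
ft_force: [0.3, -0.9, 0.8]
gripper_width: 0.0
```

>>> carry_out --moves '[{"travel":[0,0,-40],"rotation":[0,0,0]},{"travel":[0,0,-40],"rotation":[0,0,0]},{"travel":[0,0,-20],"rotation":[0,0,0]},{"travel":[0,0,0],"rotation":[0,0,0]}]'

```text
time: 2.1
ee_pos: [0.4739, -0.2014, 0.0798]
ee_rot: [0.647, 0.762, -0.001, 0.005]
ft_force: [-0.1, 1.2, -0.5]
gripper_width: -0.003
```

```bash
cat > look.py <<'E'
from h import *
import sys
n,r0,r1,c0,c1=sys.argv[1:6]; r0,r1,c0,c1=map(int,(r0,r1,c0,c1)); tag=sys.argv[6]
im,d=vision.grab_frame(n); np.savez(tag+".npz",im=im,d=d); P=cloud(n,d)
s=bot.sense(); K,R,t=cam(n); e=s["ee_pos"]
q=cv2.Rodrigues(R)[0]
pts=np.array([e,e-[0,0,.017]]); uv=cv2.projectPoints(pts,q,t,K,None)[0].reshape(-1,2); print("ee",e,"tcp,tip px",uv)
# lowest points near tool
m=(np.hypot(P[...,0]-e[0],P[...,1]-e[1])<.03)&(P[...,2]>e[2]-.03)&(P[...,2]<e[2]+.05); 
if m.any(): print("finger pts",m.sum(),"min",P[m].min(0),"max",P[m].max(0))
save(tag,cv2.resize(im[r0:r1,c0:c1],None,fx=4,fy=4,interpolation=cv2.INTER_CUBIC))
E
python3 look.py side 190 300 200 390 s1
```

```text
ee [ 0.4745569  -0.20168001  0.08104218] tcp,tip px [[242.86900078 239.74788415]
 [243.02098012 244.53967996]]
finger pts 91 min [ 0.45679091 -0.23144828  0.06341295] max [ 0.48992241 -0.19965984  0.13079032]
```

View pics/s1.png

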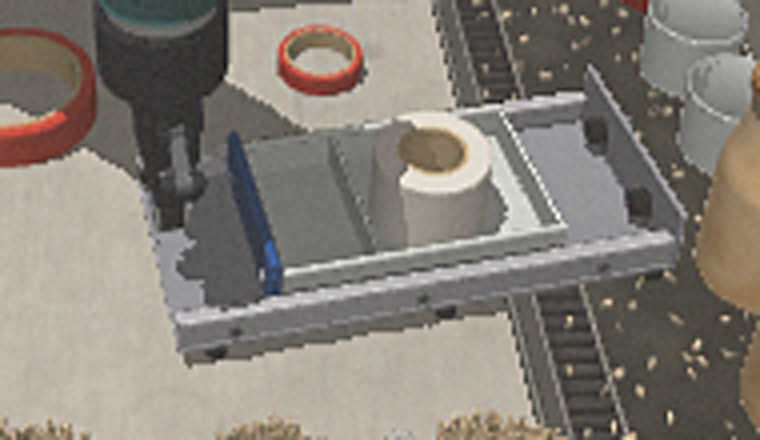

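The fingers are at crop px (175,205), just before the blue lip at (255,215), and the tips measure 17 mm below the TCP. I'll shift them sideways, lower and push.

>>> carry_out --moves '[{"travel":[0,8,-10],"rotation":[0,0,0]},{"travel":[0,0,-15],"rotation":[0,0,0]},{"travel":[10,1.6,0],"rotation":[0,0,0]},{"travel":[10,1.6,0],"rotation":[0,0,0]},{"travel":[10,1.6,0],"rotation":[0,0,0]},{"travel":[10,1.6,0],"rotation":[0,0,0]}]'

```text
time: 2.75
ee_pos: [0.5203, -0.1863, 0.0611]
ee_rot: [0.647, 0.763, -0.0, 0.01]
ft_force: [-3.4, -1.9, -3.0]
gripper_width: 0.002
```

>>> carry_out --moves '[{"travel":[8,1.3,-1],"rotation":[0,0,0]},{"travel":[8,1.3,-1],"rotation":[0,0,0]},{"travel":[8,1.3,-1],"rotation":[0,0,0]}]'

```text
time: 3.05
ee_pos: [0.5466, -0.182, 0.0592]
ee_rot: [0.646, 0.763, -0.001, 0.009]
ft_force: [-3.8, 0.1, 2.2]
gripper_width: -0.003
```

>>> carry_out --moves '[{"travel":[5,0.8,0],"rotation":[0,0,0]},{"travel":[5,0.8,0],"rotation":[0,0,0]}]'

```text
time: 3.25
ee_pos: [0.5577, -0.1801, 0.0591]
ee_rot: [0.646, 0.763, -0.001, 0.009]
ft_force: [-3.2, -0.0, 1.9]
gripper_width: 0.0
```

>>> carry_out --moves '[{"travel":[3,0.5,0],"rotation":[0,0,0]},{"travel":[3,0.5,0],"rotation":[0,0,0]}]'

```text
time: 3.45
ee_pos: [0.5644, -0.1789, 0.0591]
ee_rot: [0.646, 0.763, -0.001, 0.009]
ft_force: [-3.6, -0.0, 1.7]
gripper_width: -0.005
```

>>> carry_out --moves '[{"travel":[3,0.5,0],"rotation":[0,0,0]},{"travel":[3,0.5,0],"rotation":[0,0,0]}]'

```text
time: 3.65
ee_pos: [0.5682, -0.1782, 0.059]
ee_rot: [0.647, 0.763, -0.004, 0.007]
ft_force: [-13.8, -2.2, 11.8]
gripper_width: -0.002
```

>>> carry_out --moves '[{"travel":[4,0.6,0],"rotation":[0,0,0]},{"travel":[4,0.6,0],"rotation":[0,0,0]}]'

```text
time: 3.85
ee_pos: [0.5682, -0.1782, 0.0589]
ee_rot: [0.647, 0.762, -0.011, 0.002]
ft_force: [-11.8, -2.6, 10.0]
gripper_width: 0.002
```

```bash
cat > meas.py <<'E'
from h import *
import sys
tag=sys.argv[1]
for n in("top","side"):
    im,d=vision.grab_frame(n); np.savez(tag+n+".npz",im=im,d=d); im=im.astype(int); P=cloud(n,d)
    r,g,b=im[...,0],im[...,1],im[...,2]; X,Y,Z=P[...,0],P[...,1],P[...,2]
    blue=(b>r+35)&(b>g+20)&(Z>.055)&(Z<.075)&(X>.4)&(X<.7)&(abs(Y)<.28)
    for nm,s,yaw in(("tape",Y>0,.083),("label",Y<0,.163)):
        p=P[blue&s][:,:2]; c=np.array([np.cos(yaw),np.sin(yaw)]); w=np.array([-c[1],c[0]])
        if len(p)<5: print(n,nm,len(p)); continue
        u=np.median(p@c); v=p@w
        fm=(Z>.037)&(Z<.045)&(abs(X*c[0]+Y*c[1]-u)<.32)&(abs(-X*c[1]+Y*c[0]-(v.max()+v.min())/2)<.09)
        print(n,nm,len(p),"u",u.round(4),"v",v.min().round(4),v.max().round(4),"front",np.percentile(X[fm]*c[0]+Y[fm]*c[1],1).round(4))
E
python3 - <<'E'
from h import *
print(bot.sense()["ft_force"])
E
for t in 0; do sed 's/im,d=vision.grab_frame(n); np.savez.*; im=im.astype/f=np.load(n+"0.npz"); im,d=f["im"],f["d"]; im=im.astype/' meas.py > m0.py; python3 m0.py x; done; echo now; python3 meas.py a
```

```text
[-11.76595079  -2.57747203  10.03375886]
top tape 100 u 0.5893 v 0.0592 0.1769 front 0.4831
top label 101 u 0.4901 v -0.3239 -0.2048 front 0.4316
side tape 43 u 0.587 v 0.0568 0.1717 front 0.481
side label 97 u 0.4881 v -0.3268 -0.2057 front 0.4295
now
top tape 109 u 0.5897 v 0.0592 0.1766 front 0.4832
top label 2
side tape 0
side label 10 u 0.5461 v -0.3262 -0.2764 front 0.4318
```

The label tray has stopped hard: the lip moved 57 mm, and 12 N gives no further motion. Now I'll back off, rise and cross to the tape well.

>>> carry_out --moves '[{"travel":[-20,-3,0],"rotation":[0,0,0]},{"travel":[-10,-2,15],"rotation":[0,0,0]},{"travel":[0,0,45],"rotation":[0,0,0]},{"travel":[0,0,45],"rotation":[0,0,0]},{"travel":[10,40,10],"rotation":[0,0,-1]},{"travel":[10,48,0],"rotation":[0,0,-1]},{"travel":[10,48,0],"rotation":[0,0,-1]},{"travel":[10,48,0],"rotation":[0,0,-1]}]'

```text
time: 4.75
ee_pos: [0.5858, -0.0003, 0.1815]
ee_rot: [0.68, 0.733, -0.003, 0.01]
ft_force: [0.9, 0.0, 0.3]
gripper_width: -0.001
```

```bash
python3 meas.py b; python3 - <<'E'
from h import *
from scipy.spatial.transform import Rotation as R
s=bot.sense(); print(s["ee_pos"],R.from_quat(s["ee_rot"]).as_matrix().round(3))
E
```

```text
top tape 86 u 0.5897 v 0.0785 0.1774 front 0.4857
top label 103 u 0.5454 v -0.3242 -0.2042 front 0.4315
side tape 35 u 0.5871 v 0.0635 0.1715 front 0.4811
side label 97 u 0.543 v -0.3264 -0.2074 front 0.43
[0.58614942 0.00349846 0.18125323] [[-0.084  0.996  0.01 ]
 [ 0.996  0.084 -0.016]
 [-0.016  0.009 -1.   ]]
```

>>> carry_out --moves '[{"travel":[7,41,0],"rotation":[0,0,0]},{"travel":[7,41,0],"rotation":[0,0,0]},{"travel":[7,41,0],"rotation":[0,0,0]},{"travel":[6,35,0],"rotation":[0,0,0]},{"travel":[0,0,-30],"rotation":[0,0,0]},{"travel":[0,0,-30],"rotation":[0,0,0]},{"travel":[0,0,0],"rotation":[0,0,0]}]'

```text
time: 5.55
ee_pos: [0.6224, 0.1686, 0.1227]
ee_rot: [0.676, 0.736, 0.006, 0.014]
ft_force: [-0.6, -0.8, -0.5]
gripper_width: 0.004
```

```bash
python3 look.py side 100 220 220 360 s2
```

```text
ee [0.62376737 0.16862625 0.12489764] tcp,tip px [[287.26221554 145.1413185 ]
 [286.9904439  149.68540358]]
finger pts 90 min [0.60194537 0.13882272 0.10557167] max [0.62983617 0.18735134 0.17454088]
```

View pics/s2.png

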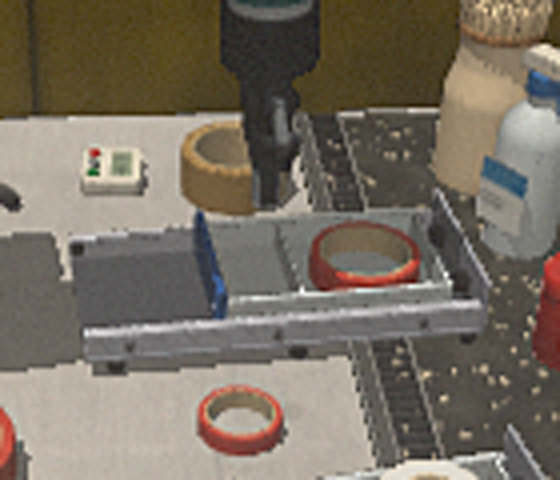

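The fingers, at crop px (268,190), are above the tape well, which runs from the lip at (210,265) to the divider at (290,250). The TCP is about 11 mm too far back, so I'll correct that while lowering.

>>> carry_out --moves '[{"travel":[-11,0,-5],"rotation":[0,0,0]},{"travel":[0,0,-25],"rotation":[0,0,0]},{"travel":[0,0,0],"rotation":[0,0,0]}]'

```text
time: 5.9
ee_pos: [0.6171, 0.1673, 0.0997]
ee_rot: [0.677, 0.735, 0.011, 0.018]
ft_force: [-1.1, -0.2, -0.2]
gripper_width: -0.002
```

>>> carry_out --moves '[{"travel":[-5,1,0],"rotation":[0.5,2.3,0]},{"travel":[0,0,-18],"rotation":[0,0,0]},{"travel":[0,0,-15],"rotation":[0,0,0]},{"travel":[0,0,0],"rotation":[0,0,0]}]'

```text
time: 6.3
ee_pos: [0.6186, 0.1672, 0.0749]
ee_rot: [0.679, 0.734, 0.006, 0.003]
ft_force: [-0.7, 0.3, -0.0]
gripper_width: 0.0
```

>>> carry_out --moves '[{"travel":[-8,0,0],"rotation":[0,0,0]},{"travel":[0,0,-12],"rotation":[0,0,0]},{"travel":[0,0,-3],"rotation":[0,0,0]}]'

```text
time: 6.6
ee_pos: [0.6121, 0.1672, 0.0624]
ee_rot: [0.679, 0.734, 0.008, 0.005]
ft_force: [-0.2, -0.5, 0.7]
gripper_width: -0.004
```

```bash
python3 look.py side 100 220 220 360 s3
```

```text
ee [0.61221178 0.16717428 0.06241269] tcp,tip px [[282.84442122 161.7931924 ]
 [282.61841733 166.05902124]]
finger pts 74 min [0.59556609 0.14021337 0.04646487] max [0.61960438 0.18050676 0.11186889]
```

View pics/s3.png

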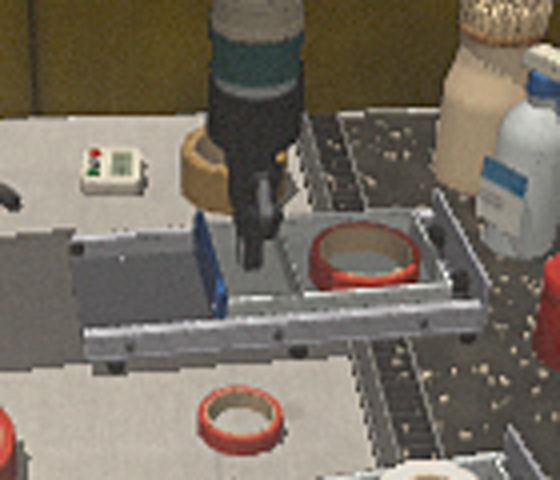

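The fingertips are inside the well at crop px (252,258), clear of the lip (210,265), the divider (290,260) and the roll. Now I'll draw the tray out.

>>> carry_out --moves '[{"travel":[-7,-0.6,-2],"rotation":[0,0,0]},{"travel":[-7,-0.6,-1],"rotation":[0,0,0]},{"travel":[-7,-0.6,0],"rotation":[0,0,0]},{"travel":[-8,-0.7,0],"rotation":[0,0,0]}]'

```text
time: 7.05
ee_pos: [0.5839, 0.165, 0.0597]
ee_rot: [0.679, 0.734, 0.01, 0.007]
ft_force: [2.8, 0.9, -3.2]
gripper_width: -0.0
```

>>> carry_out --moves '[{"travel":[-10,-0.8,0],"rotation":[0,0,0]},{"travel":[-10,-0.8,0],"rotation":[0,0,0]},{"travel":[-10,-0.8,0],"rotation":[0,0,0]},{"travel":[-10,-0.8,0],"rotation":[0,0,0]}]'

```text
time: 7.45
ee_pos: [0.5428, 0.1616, 0.0607]
ee_rot: [0.679, 0.734, 0.012, 0.008]
ft_force: [4.0, -1.0, -2.4]
gripper_width: 0.001
```

>>> carry_out --moves '[{"travel":[-10,-0.8,-1],"rotation":[0,0,0]},{"travel":[-10,-0.8,0],"rotation":[0,0,0]},{"travel":[-10,-0.8,0],"rotation":[0,0,0]},{"travel":[-6,-0.5,0],"rotation":[0,0,0]}]'

```text
time: 7.85
ee_pos: [0.5037, 0.1585, 0.0608]
ee_rot: [0.679, 0.734, 0.012, 0.009]
ft_force: [3.7, 1.0, -1.1]
gripper_width: -0.001
```

>>> carry_out --moves '[{"travel":[-4,-0.3,0],"rotation":[0,0,0]},{"travel":[-4,-0.3,0],"rotation":[0,0,0]},{"travel":[-4,-0.3,0],"rotation":[0,0,0]}]'

```text
time: 8.15
ee_pos: [0.492, 0.1575, 0.0611]
ee_rot: [0.679, 0.734, 0.014, 0.011]
ft_force: [10.9, 0.9, -8.9]
gripper_width: -0.001
```

>>> carry_out --moves '[{"travel":[-4,-0.3,0],"rotation":[0,0,0]},{"travel":[-4,-0.3,0],"rotation":[0,0,0]}]'

```text
time: 8.35
ee_pos: [0.492, 0.1577, 0.0626]
ee_rot: [0.679, 0.734, 0.02, 0.016]
ft_force: [9.8, 0.1, -7.3]
gripper_width: 0.002
```

At the stop: about 10 N and no motion. I'll back off the lip and rise.

>>> carry_out --moves '[{"travel":[8,0.7,0],"rotation":[0,0,0]},{"travel":[5,0.4,10],"rotation":[0,0,0]},{"travel":[0,0,30],"rotation":[0,0,0]},{"travel":[0,0,45],"rotation":[0,0,0]},{"travel":[0,0,45],"rotation":[0,0,0]},{"travel":[-10,-45,10],"rotation":[0,0,0]},{"travel":[-10,-45,0],"rotation":[0,0,0]},{"travel":[-10,-45,0],"rotation":[0,0,0]}]'

```text
time: 9.15
ee_pos: [0.4679, 0.0242, 0.2095]
ee_rot: [0.675, 0.738, 0.014, 0.01]
ft_force: [0.6, -0.6, 0.5]
gripper_width: -0.001
```

```bash
python3 meas.py c; python3 look.py top 90 250 80 270 t4; python3 - <<'E'
from h import *
s=np.load("ctop.npz"); save("t5",cv2.resize(s["im"],(768,576)))
E
```

```text
top tape 63 u 0.4881 v 0.1003 0.1781 front 0.4842
top label 102 u 0.5455 v -0.325 -0.2042 front 0.4313
side tape 27 u 0.486 v 0.0627 0.169 front 0.481
side label 94 u 0.5429 v -0.3255 -0.2074 front 0.4292
ee [0.46709866 0.02299665 0.20836647] tcp,tip px [[256.637976   215.14675095]
 [256.77182406 215.51474008]]
```

View pics/t5.png

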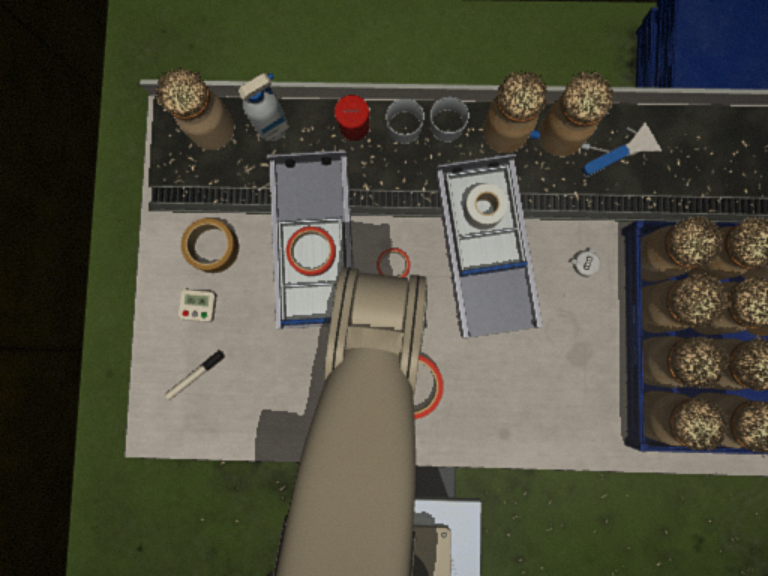

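The tape tray is fully out, with its lip at px (303,322) by the unit's front edge. The label tray is home (lip at (495,267)), both rolls sit in their compartments, and the bench items haven't moved. The lip-to-front-edge distances are 114 mm (label) and 4 mm (tape). They differ by 110 mm, which is the full stroke.

```bash
python3 -c "
from rig import bot
print(bot.sense()['ft_force']); print(bot.hand_in())"
```

```text
[0.07942454 0.02328311 0.50578727]
the job is handed in; nothing more can be done
None
```

Both steps are done in the order asked, and I handed the job in at about 9.3 s on the robot's clock.

- **Label tray:** I pushed it home with shut fingertips on the lip's outer face. The lip moved about 56 mm and then stopped hard at about 12 N.
- **Tape tray:** I lowered the fingertips into its well, hooked behind the blue lip and drew it out about 101 mm, until it stopped at about 10 N. I then lifted clear.
- **Last checks:** The lips sit about 114 mm (label) and 4–5 mm (tape) behind their units' front edges, a difference of about 110 mm, which is the full stroke. The last picture shows both rolls in their compartments, the listed bench items where they were, and the gripper clear, reading near-zero force.
- **Disagreements:** I first expected a 47 mm label stroke because I took the tape tray to be fully home, but it started about 8 mm out. The tool also drifted 1–3° off vertical during the moves, and I corrected that once, before entering the well.
- **Not seen:** In the last top view the arm hid part of the tape lip and of the large spare red roll, which the tool did not go near.

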